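# Take the large steel pail off its tripod and stand it on the cork mat

## Task

Two small steel pails with arched handles stand on tripods on the lab bench. Lift the larger one off its tripod by its handle and set it down gently, upright, in the middle of the round cork mat between the tripods. Keep it upright on the way, and leave the smaller pail where it is on its own tripod.

Things in the scene. Friction and masses are not known exactly. Their poses are not given: they have to be found in the camera images.
- pail: Larger steel pail, to be moved: open, 84 mm across, 100 mm tall, 0.28 to 0.56 kg. A rigid arched handle spans the mouth along its x axis, topped by a level black grip bar 52 mm long (x), 14 wide (y), 16 high, centred on the pail's axis 155 mm above the underside; wires slope down and out from the bar's ends. Origin: centre of underside, z up. Starts on stand, foot 80 mm above the bench.
- small_pail: Smaller steel pail, to be left alone: same shape and materials, 60 mm across and 65 mm tall, centre of its handle's bar 115 mm above its underside (overall 123 mm). Origin: centre of the underside, z up. It stays on the other, identical tripod.
- stand: Tripod under the larger pail, fixed: round steel plate 120 mm across on three short legs, flat top 80 mm above the bench. Origin: centre of its footprint at bench level. The tripods stand left and right; which one carries the larger pail varies.
- mat: Round cork mat, 120 mm across, 8 mm thick, fixed flat on the bench between the tripods. Origin: centre of its underside at bench level, so its top is 8 mm higher. The other things lying around mat and tripods (notebook, marker, dishes, tile, tip boxes) are lower than 60 mm; a glass beaker is 70 mm tall.
Mind the look-alikes: they are no part of the job. Leave any orange or red look-alike of the pail alone.

How it is judged (in metres and radians):
On the way:
1. the larger pail has been lifted clear of its tripod, its foot at least 20 mm above the plate (height (world z) of pail above 0.1 m), for 0.2 s.
At the end, for the whole second after the job is handed in: The larger pail stands at rest and released on the cork mat, its foot on the mat's top (within 6 mm), upright within about 10 degrees, its centre within 20 mm of the mat's centre (any yaw); the smaller pail still stands upright (within 10 degrees) on its tripod, within 20 mm of where it started (horizontal distance between pail and mat below 0.02 m and height (world z) of pail between 0.004 and 0.014 m and angle between each of pail, small_pail's own z axis and vertical below 0.17 rad and linear speed of pail below 0.02 m/s and distance of small_pail from where it was at the start of the episode below 0.02 m); the robot touches nothing.
It fails at once if the larger pail tips more than 35 degrees (angle between pail's own z axis and vertical above 0.61 rad).
It fails at once if the larger pail is dropped or slammed down: faster than 0.5 m/s with its foot within 35 mm of the bench (height (world z) of pail below 0.035 m and linear speed of pail above 0.5 m/s).
It fails at once if the smaller pail is moved more than 20 mm (distance of small_pail from where it was at the start of the episode above 0.02 m).
It fails at once if the smaller pail is tipped more than 20 degrees (angle between small_pail's own z axis and vertical above 0.35 rad).
It also fails if it takes over 40 s, if anything falls off the work surface, if the arm or the gripper's body presses on something with over 40 N, if the wrist force passes 120 N, or if a joint passes its speed limit or range.

## Robot

A 6-joint arm with a two-finger parallel gripper is mounted at the origin on the work surface. World frame = base frame: x ahead of the robot, y to its left, z up, the work surface at z = 0. Lengths are in m, angles in degrees, forces in N, time in s.
With the tool pointing down it reaches from about 0.225 to 0.725 m from the base axis. Payload 3.1 kg.
Tool frame: the origin (TCP) lies at the very end of the fingers, on their centre line; the grasp point (between the pads) lies 19 mm behind it; z points along the fingers, y is the line along which they close (so a half turn about z gives the same grasp; the last joint's range is limited). The gripper opens to 85 mm and grips with 20 to 120 N. Pads are 22 mm wide; open, the fingers measure 114 mm over their backs; the gripper's body (76 mm by 85 mm) begins 54 mm behind the grasp point. The pads swing forward as they close: fully open they stand 13 mm farther back than shut.
Start: joints at [63.266, 2.75, 5.684, 92.934, 0, 82.678], TCP at [0.174, 0.495, 0.231] pointing down, gripper open.
Joint ranges: [-166.93, 166.93], [-56.73, 111.36], [-69.38, 81.34], [-121.58, 131.49], [-85.45, 84.26], [-180, 180]. Speed limits (degrees/s): [159.86, 159.86, 180, 180, 180, 180].

## Interface

Orientations are given as a 3x3 rotation matrix whose columns are the frame's x, y, z axes.
In Python, from workcell import * gives the robot as it stands.
- The arm moves only by the shell command python3 -m crank 'ROWS' [FORCE]. ROWS is JSON, a list of rows, each a list of 5 numbers: the gripper command: -1 is fully open, 1 is shut, values between are in proportion, then the shift along the world's x, y, z in m, then the turn about the world's z in rad. A call has 1 to 8 rows; each row is the pose to reach, as a shift and turn from the pose commanded when the call began; what a row does not reach only later rows make up. A row lasts 1/10 s, in which the tool goes at most 50 mm and 8.59 degrees, less where a joint would pass 70% of its speed; a pose out of reach is approached as far as the arm can. A call with a gripper value outside its range is refused whole. The fingers move at their own pace and stop on an object; FORCE is the grip in N (left out, the last holds). Time passes only in rows, so rows that repeat a pose let the fingers close. It gives the time, the measured TCP pose, the force, the opening and the grip force at its end, in the units of the state.
- sense(): the state, without advancing time (a new reading comes with each control period).
- camera(name): name is "scene" or "top" or "wrist"; returns (picture, depth): 400x640x3 uint8, red, green, blue; 400x640 float32, m along the optical axis (not along the pixel's ray), 0 where there is no reading.
- camera_info(name): a dict with "vertical_fov" (degrees; the focal length in pixels is half the picture's height over the tangent of half this angle, whatever the lens; pixels are square), "cx", "cy" (the principal point, pixels), "R" (3x3) and "t" (3): a world point X has camera coordinates R X + t. Camera axes: x right, y down, z forward; pixel columns grow to the right and rows downward; lengths in m; the calibration is good to about 2 mm. A picture is of the moment at which its call begins: read the wrist's pose just before it. camera_info takes no time and is no camera call; for the wrist camera it gives the pose at the moment of the call.
- hand_in(): hands the job in; it is judged then, once.
The state is a dict: "time_s": time; "joint_pos": joint angles; "joint_velocities": joint speeds; "effort": joint torques, N m; "eef_pos": TCP position; "ee_rot": TCP orientation; "force": force on the tool from outside, world axes, zero at the start; "moment": the same for the moment, N m; "gripper_width": finger opening in m; "finger_force": force on a finger pad.
Only numpy, scipy, OpenCV 4.12 (cv2) and the standard library are available. Lean on these libraries where they do the work, as an engineer would, in place of code of your own. Each camera call takes 0.05 s, during which the arm holds its last target. There are 200 camera calls.

## Working session

There is one attempt and no reset: what is moved stays moved. The work goes in short steps, Python scripts to look and compute and a shell command to move; the robot and the scene stay as the last step left them, time stands still between calls to the robot, and variables do not carry over. Pictures are saved under pics/ and viewed, at most 10 in all, crops included, and the job is handed in when it is done.

```bash
mkdir -p pics
cat > h.py <<'E'
from workcell import *
import numpy as np, cv2
def cam(n):
    i=camera_info(n); p,d=camera(n); return p,d,i
def pts(d,i):
    h,w=d.shape; f=h/2/np.tan(np.radians(i["vertical_fov"])/2)
    u,v=np.meshgrid(np.arange(w),np.arange(h))
    c=np.stack([(u-i["cx"])/f*d,(v-i["cy"])/f*d,d],-1)
    return (c-np.array(i["t"]))@np.array(i["R"])
E
python3 - <<'E'
from h import *
for n in("scene","top"):
    p,d,i=cam(n); cv2.imwrite(f"pics/{n}1.png",p[...,::-1]); np.savez(f"{n}.npz",p=p,d=d,P=pts(d,i)); print(n,i)
s=sense(); print(s["eef_pos"],s["ee_rot"],s["force"],s["gripper_width"])
E
```

```text
scene {'vertical_fov': 43.446836662407776, 'cx': 317.01263102656907, 'cy': 194.11161239794978, 'R': array([[ 0.84171805,  0.53991563, -0.00135607],
       [ 0.4552607 , -0.7110884 , -0.53580873],
       [-0.29025579,  0.45038251, -0.8443383 ]]), 't': array([-0.40542251, -0.23849773,  1.69326121])}
top {'vertical_fov': 52.856175618000535, 'cx': 318.1946883218353, 'cy': 199.06626473328294, 'R': array([[-0.02206906, -0.99969427, -0.01115002],
       [-0.99543006,  0.02300862, -0.09268005],
       [ 0.09290826,  0.00905371, -0.99563351]]), 't': array([-0.03410839,  0.51012303,  1.1912262 ])}
[0.17424049 0.49464786 0.2302103 ] [[-9.43159422e-01  3.32339183e-01 -9.85961074e-04]
 [ 3.32340520e-01  9.43157495e-01 -1.92833753e-03]
 [ 2.89054456e-04 -2.14640453e-03 -9.99997655e-01]] [-0.24735709  0.52639854 -0.30223768] 0.08562164537602622
```

View pics/scene1.png

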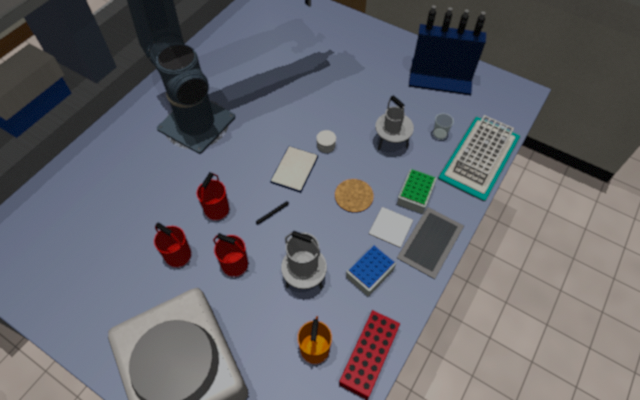

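View pics/top1.png

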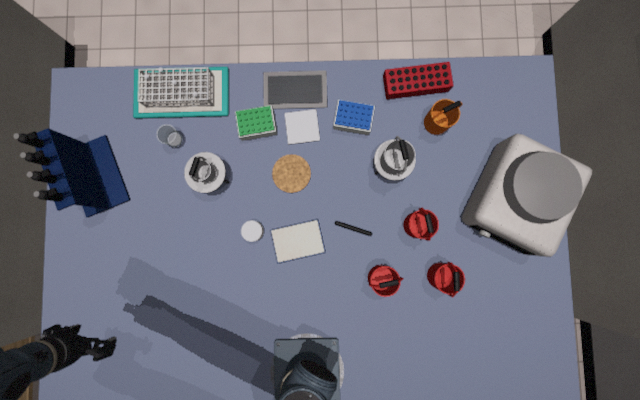

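The larger pail is on the robot's right tripod (top view about (397,158), black bar near (403,150)). The mat is at (291,173), and the smaller pail is on the left tripod at (205,172). Next I measure them.

Run:
```python
from h import *
for n,(c0,c1,r0,r1) in {"top":(365,430,125,195),"scene":(270,335,220,300)}.items():
    z=np.load(n+".npz");p,P=z["p"],z["P"]
    sub=np.zeros(p.shape[:2],bool);sub[r0:r1,c0:c1]=1
    dark=sub&(p.max(-1)<60)
    for lo,hi,m in((.215,.26,dark),(.215,.26,sub),(.17,.19,sub),(.07,.09,sub)):
        q=P[m&(P[...,2]>lo)&(P[...,2]<hi)]
        if len(q)<5: print(n,lo,len(q));continue
        (a,b),wh,an=cv2.minAreaRect(q[:,:2].astype(np.float32))
        cc,r=cv2.minEnclosingCircle(q[:,:2].astype(np.float32))
        print(n,lo,len(q),"med",np.median(q,0).round(4),"rect",np.round([a,b,*wh,an],4),"circ",np.round([*cc,r],4))
    hsv=cv2.cvtColor(p,cv2.COLOR_RGB2HSV)
    m=cv2.inRange(hsv,(8,80,90),(22,255,255))>0
    m&=(P[...,2]<.02)&(P[...,2]>0)
    k,l,st,ce=cv2.connectedComponentsWithStats(m.astype(np.uint8))
    j=1+np.argmax(st[1:,4]);q=P[l==j]
    cc,r=cv2.minEnclosingCircle(q[:,:2].astype(np.float32))
    print(n,"mat",st[j],ce[j],q.mean(0).round(4),np.round([*cc,r],4))
```

```text
top 0.215 119 med [ 0.6088 -0.2642  0.2408] rect [ 0.6094 -0.2651  0.0525  0.0146 12.326 ] circ [ 0.6096 -0.2658  0.0265]
top 0.215 151 med [ 0.6067 -0.2645  0.2403] rect [ 0.6074 -0.2656  0.0753  0.0146 12.326 ] circ [ 0.6071 -0.2642  0.0377]
top 0.17 147 med [ 0.6054 -0.2628  0.1784] rect [ 0.6086 -0.265   0.0811  0.0831 64.3702] circ [ 0.6071 -0.2636  0.046 ]
top 0.07 738 med [ 0.6056 -0.2617  0.0809] rect [ 0.607  -0.2643  0.1175  0.1005 46.8688] circ [ 0.6132 -0.2703  0.0596]
top mat [ 273  155   38   38 1119] [291.00268097 173.20107239] [0.5928 0.0365 0.0071] [0.5932 0.0372 0.0594]
scene 0.215 128 med [ 0.6119 -0.2693  0.2423] rect [ 0.6093 -0.2672  0.0522  0.0145 11.0928] circ [ 0.6096 -0.2687  0.0262]
scene 0.215 176 med [ 0.6129 -0.2682  0.2416] rect [ 0.6113 -0.2667  0.0767  0.0149 10.5272] circ [ 0.6114 -0.2669  0.0384]
scene 0.17 187 med [ 0.6165 -0.2767  0.1785] rect [ 0.6108 -0.2668  0.0827  0.0805 47.7742] circ [ 0.6098 -0.2662  0.0467]
scene 0.07 921 med [ 0.6243 -0.2856  0.0809] rect [ 0.6195 -0.2776  0.1167  0.106  34.4036] circ [ 0.6156 -0.2721  0.0599]
scene mat [335 179  38  33 988] [353.64068826 195.17307692] [0.5927 0.0336 0.0083] [0.5918 0.0339 0.0612]
```

Bar centre is about (0.608, -0.266), top at 0.242 as it should be, long axis at about 12°. Mat centre is about (0.593, 0.035). The tool needs to turn about +0.55 rad. I'll raise it and go over.

```bash
python3 -m crank '[[-1,0,0,0.04,0.08],[-1,0.01,-0.015,0.08,0.16],[-1,0.03,-0.05,0.1,0.24],[-1,0.05,-0.09,0.1,0.32],[-1,0.07,-0.13,0.1,0.4],[-1,0.09,-0.17,0.1,0.48],[-1,0.11,-0.21,0.1,0.55],[-1,0.13,-0.25,0.1,0.55]]'
python3 -m crank '[[-1,0.024,-0.04,0,0],[-1,0.048,-0.08,0,0],[-1,0.072,-0.12,0,0],[-1,0.096,-0.16,0,0],[-1,0.12,-0.2,0,0],[-1,0.144,-0.24,0,0],[-1,0.168,-0.28,0,0],[-1,0.192,-0.32,0,0]]'
python3 -m crank '[[-1,0.023,-0.04,0,0],[-1,0.046,-0.08,0,0],[-1,0.069,-0.12,0,0],[-1,0.092,-0.15,0,0],[-1,0.10,-0.18,0,0],[-1,0.104,-0.191,0,0],[-1,0.104,-0.191,0,0]]'
```

```text
time_s: 0.9
eef_pos: [0.3048, 0.2435, 0.3309]
ee_rot: [[-0.977, -0.211, -0.0], [-0.211, 0.977, -0.0], [0.0, -0.0, -1.0]]
force: [1.3, 0.2, 0.1]
gripper_width: 0.0854
finger_force: 0.0
time_s: 1.7
eef_pos: [0.497, -0.0767, 0.3308]
ee_rot: [[-0.978, -0.209, -0.001], [-0.209, 0.978, 0.0], [0.0, 0.001, -1.0]]
force: [0.2, 1.2, -0.5]
gripper_width: 0.0851
finger_force: 0.0
time_s: 2.4
eef_pos: [0.6006, -0.2679, 0.3287]
ee_rot: [[-0.978, -0.207, -0.003], [-0.207, 0.978, 0.001], [0.003, 0.002, -1.0]]
force: [-0.3, 0.4, 0.4]
gripper_width: 0.0852
finger_force: 0.0
```

Run:
```python
from h import *
p,d,i=cam("wrist"); P=pts(d,i); cv2.imwrite("pics/w1.png",p[...,::-1])
m=(P[...,2]>.215)&(P[...,2]<.26)&(p.max(-1)<70)
k,l,st,ce=cv2.connectedComponentsWithStats(m.astype(np.uint8))
for j in range(1,k):
    if st[j,4]>100:
        q=P[l==j];q=q[q[:,2]>np.median(q[:,2])-.004];print(st[j],np.median(q,0).round(4),np.round(sum(map(list,cv2.minAreaRect(q[:,:2].astype(np.float32))[:2]),[]),4),cv2.minAreaRect(q[:,:2].astype(np.float32))[2])
print(sense()["eef_pos"])
```

```text
[ 312  174   18   67 1123] [ 0.6075 -0.2668  0.2436] [ 0.609  -0.2665  0.0496  0.0126] 11.648350715637207
[ 0.6004139  -0.26645663  0.32969026]
```

View pics/w1.png

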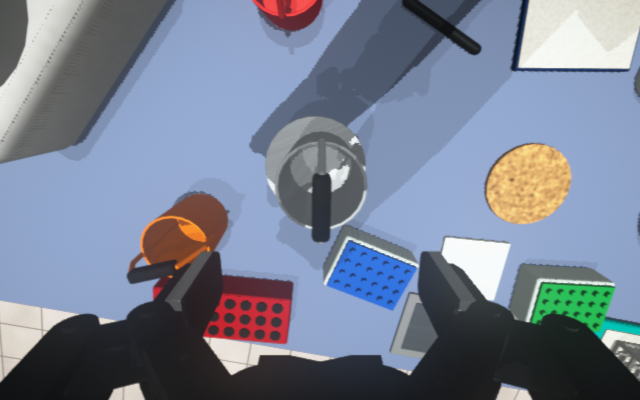

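The wrist view shows the bar lined up with the fingers' x axis (column 321, rows 175 to 240), at (0.609, -0.2665), 11.6°. I go down and grip.

```bash
python3 -m crank '[[-1,0.004,0,-0.03,0],[-1,0.008,0,-0.06,0],[-1,0.008,0,-0.08,0],[-1,0.008,0,-0.095,0],[-1,0.008,0,-0.107,0],[-1,0.008,0,-0.113,0],[-1,0.008,0,-0.113,0]]' 60
python3 -m crank '[[0,0,0,0,0],[0.3,0,0,0,0],[1,0,0,0,0],[1,0,0,0,0],[1,0,0,0,0],[1,0,0,0,0],[1,0,0,0,0],[1,0,0,0,0]]' 60
```

```text
time_s: 3.15
eef_pos: [0.6079, -0.2645, 0.2176]
ee_rot: [[-0.978, -0.211, -0.002], [-0.211, 0.978, 0.001], [0.001, 0.001, -1.0]]
force: [-0.1, 0.1, 0.8]
gripper_width: 0.0853
finger_force: 0.0
time_s: 3.95
eef_pos: [0.6086, -0.266, 0.2188]
ee_rot: [[-0.978, -0.21, 0.001], [-0.21, 0.978, -0.0], [-0.001, -0.0, -1.0]]
force: [0.5, -0.4, 3.5]
gripper_width: 0.0128
finger_force: 59.8
```

```bash
python3 -m crank '[[1,0,0,0.004,0],[1,0,0,0.012,0],[1,0,0,0.022,0],[1,0,0,0.034,0],[1,0,0,0.046,0],[1,0,0,0.056,0],[1,0,0,0.06,0],[1,0,0,0.06,0]]' 60
python3 - <<'E'
from h import *
p,d,i=cam("scene"); cv2.imwrite("pics/s2.png",cv2.resize(p[120:320,200:440,::-1],None,fx=3,fy=3))
E
```

```text
time_s: 4.75
eef_pos: [0.6089, -0.2661, 0.2793]
ee_rot: [[-0.978, -0.21, 0.001], [-0.21, 0.978, -0.001], [-0.001, -0.001, -1.0]]
force: [-0.1, -1.0, -5.0]
gripper_width: 0.0129
finger_force: 58.7
```

View pics/s2.png

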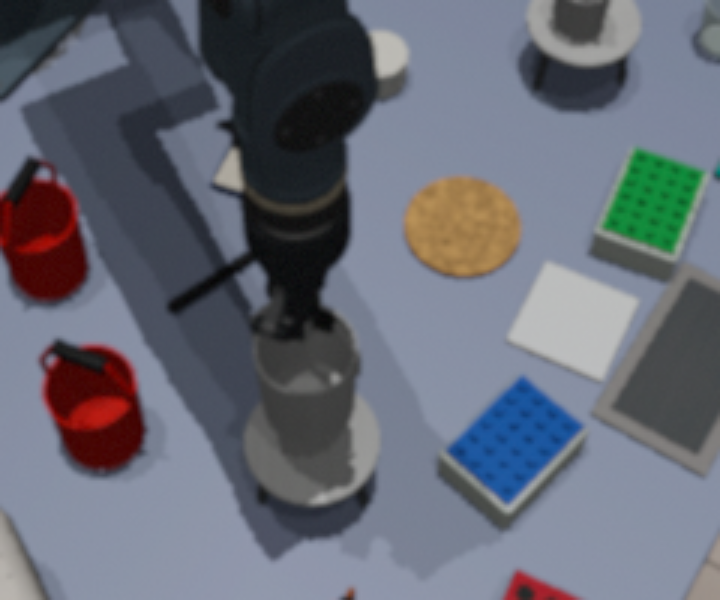

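The pail hangs upright in the gripper (crop around (305,390)), clear of its tripod. I carry it gently to above the mat.

```bash
python3 -m crank '[[1,0,0.005,0,0],[1,0,0.017,0,0],[1,-0.003,0.035,0,0],[1,-0.005,0.057,0,0],[1,-0.006,0.081,0,0],[1,-0.008,0.106,0,0],[1,-0.009,0.131,0,0],[1,-0.01,0.156,0,0]]' 60
python3 -m crank '[[1,-0.001,0.025,0,0],[1,-0.002,0.05,0,0],[1,-0.003,0.075,0,0],[1,-0.004,0.098,0,0],[1,-0.005,0.118,0,0],[1,-0.006,0.133,0,0],[1,-0.006,0.143,0,0],[1,-0.006,0.146,0,0]]' 60
python3 -m crank '[[1,0,0,-0.006,0],[1,0,0,-0.018,0],[1,0,0,-0.034,0],[1,0,0,-0.05,0],[1,0,0,-0.066,0],[1,0,0,-0.08,0],[1,0,0,-0.09,0],[1,0,0,-0.092,0]]' 60
python3 - <<'E'
from h import *
print(sense()["eef_pos"],sense()["ee_rot"])
for n in ("scene","top","wrist"):
    p,d,i=cam(n); P=pts(d,i)
    if n!="wrist":cv2.imwrite(f"pics/{n}3.png",cv2.resize(p[90:290,200:440,::-1],None,fx=3,fy=3))
    m=cv2.inRange(cv2.cvtColor(p,cv2.COLOR_RGB2HSV),(8,80,60),(22,255,255))>0
    m&=(abs(P[...,2]-.008)<.01)&(np.hypot(P[...,0]-.593,P[...,1]-.035)<.075)
    q=P[m][:,:2].astype(np.float32)
    cc,r=cv2.minEnclosingCircle(q); print(n,len(q),np.round([*cc,r],4))
    for lo,hi in((.105,.135),(.05,.09),):
        m=(P[...,2]>lo)&(P[...,2]<hi)&(np.hypot(P[...,0]-.593,P[...,1]-.035)<.06)
        q=P[m]; print(len(q), np.r_[q.min(0),q.max(0)].round(4) if len(q) else "")
E
```

```text
time_s: 5.6
eef_pos: [0.5978, -0.1075, 0.2779]
ee_rot: [[-0.978, -0.21, -0.001], [-0.21, 0.978, 0.001], [0.001, 0.001, -1.0]]
force: [-0.3, 0.9, -5.3]
gripper_width: 0.0131
finger_force: 58.7
time_s: 6.4
eef_pos: [0.5922, 0.0374, 0.2782]
ee_rot: [[-0.977, -0.211, -0.0], [-0.211, 0.977, 0.0], [0.0, 0.0, -1.0]]
force: [0.9, -0.4, -5.7]
gripper_width: 0.0129
finger_force: 58.7
time_s: 7.2
eef_pos: [0.5914, 0.0353, 0.184]
ee_rot: [[-0.978, -0.208, -0.004], [-0.208, 0.978, -0.0], [0.004, 0.001, -1.0]]
force: [-0.9, -0.1, -5.9]
gripper_width: 0.0127
finger_force: 58.7
[0.59135098 0.03532075 0.18398967] [[-9.78030238e-01 -2.08427288e-01 -3.86251522e-03]
 [-2.08428207e-01  9.78037655e-01 -1.67518538e-04]
 [ 3.81260076e-03  6.41218926e-04 -9.99992526e-01]]
scene 535 [0.5941 0.0328 0.0595]
298 [ 0.548  -0.008   0.1052  0.638   0.0775  0.1349]
346 [ 0.5524 -0.0068  0.05    0.632   0.0762  0.0897]
top 270 [0.5837 0.0165 0.0537]
20 [ 0.5499 -0.0036  0.1098  0.6024  0.0367  0.134 ]
98 [ 0.5509 -0.0043  0.05    0.6191  0.045   0.0894]
wrist 3630 [0.5939 0.035  0.0592]
2120 [ 0.5524 -0.0039  0.105   0.6287  0.0734  0.135 ]
5182 [ 0.5537 -0.0025  0.05    0.6305  0.0719  0.09  ]
```

View pics/scene3.png

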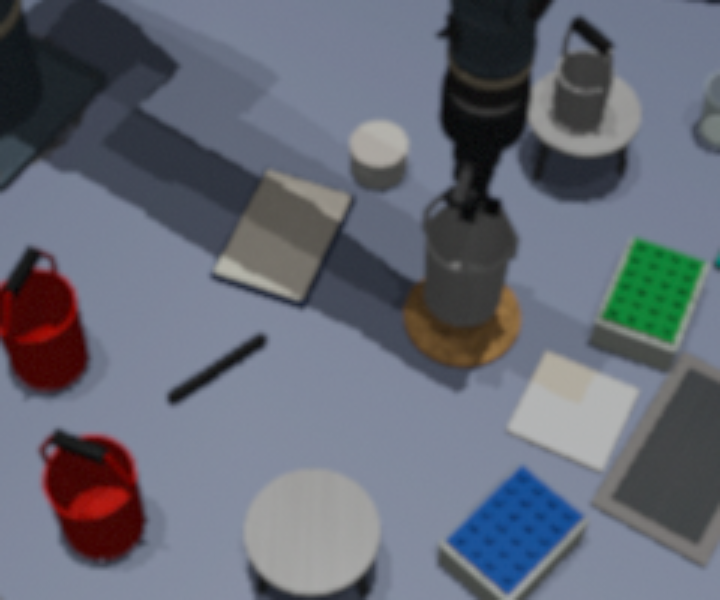

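The pail is upright and over the mat's centre to within about 2 mm (crop around (465,300)). The foot is about 37 mm above the mat top. I lower it slowly.

```bash
python3 -m crank '[[1,0.001,0,-0.006,0],[1,0.002,0,-0.014,0],[1,0.002,0,-0.021,0],[1,0.002,0,-0.027,0],[1,0.002,0,-0.031,0],[1,0.002,0,-0.034,0],[1,0.002,0,-0.035,0],[1,0.002,0,-0.035,0]]' 60
python3 -m crank '[[1,0,0,-0.001,0],[1,0,0,-0.002,0],[1,0,0,-0.002,0]]' 60
```

```text
time_s: 8.15
eef_pos: [0.5944, 0.0362, 0.1513]
ee_rot: [[-0.978, -0.21, -0.0], [-0.21, 0.978, 0.0], [0.0, 0.0, -1.0]]
force: [-0.2, -0.9, -4.7]
gripper_width: 0.0126
finger_force: 58.7
time_s: 8.45
eef_pos: [0.5945, 0.0362, 0.1494]
ee_rot: [[-0.978, -0.21, 0.0], [-0.21, 0.978, 0.0], [-0.0, 0.0, -1.0]]
force: [0.8, -0.1, -4.9]
gripper_width: 0.0127
finger_force: 58.7
```

```bash
python3 -m crank '[[1,0,0,-0.001,0],[1,0,0,-0.002,0],[1,0,0,-0.002,0],[1,0,0,-0.002,0]]' 60
python3 -m crank '[[1,0,0,-0.001,0],[1,0,0,-0.001,0],[1,0,0,-0.001,0]]' 60
```

```text
time_s: 8.85
eef_pos: [0.5944, 0.0361, 0.1472]
ee_rot: [[-0.978, -0.21, -0.0], [-0.21, 0.978, -0.0], [0.0, 0.0, -1.0]]
force: [0.1, 0.1, -5.3]
gripper_width: 0.013
finger_force: 58.7
time_s: 9.15
eef_pos: [0.5947, 0.0362, 0.1468]
ee_rot: [[-0.978, -0.21, 0.001], [-0.21, 0.978, 0.0], [-0.001, -0.0, -1.0]]
force: [-0.5, 0.4, -2.8]
gripper_width: 0.013
finger_force: 59.0
```

Contact has begun: the force went from -5.3 to -2.8 N. I settle slightly, open and retreat.

```bash
python3 -m crank '[[1,0,0,-0.0005,0],[1,0,0,-0.0005,0],[0.5,0,0,-0.0005,0],[0.2,0,0,-0.0005,0],[-0.2,0,0,-0.0005,0],[-1,0,0,-0.0005,0],[-1,0,0,-0.0005,0],[-1,0,0,-0.0005,0]]' 20
python3 -m crank '[[-1,0,0,0,0],[-1,0,0,0.01,0],[-1,0,0,0.025,0],[-1,0,0,0.05,0],[-1,0,0,0.08,0],[-1,0,0,0.12,0],[-1,0,0,0.15,0],[-1,0,0,0.15,0]]'
python3 -m crank '[[-1,-0.04,0,0,0],[-1,-0.08,0,0,0],[-1,-0.12,0,0,0],[-1,-0.16,0,0,0],[-1,-0.2,0,0,0],[-1,-0.23,0,0,0],[-1,-0.23,0,0,0]]'
python3 - <<'E'
from h import *
for n in ("scene","top"):
    p,d,i=cam(n); P=pts(d,i)
    if n=="scene":cv2.imwrite(f"pics/{n}4.png",cv2.resize(p[70:270,230:470,::-1],None,fx=3,fy=3))
    for lo,hi in((.15,.19),(.1,.115)):
        m=(P[...,2]>lo)&(P[...,2]<hi)&(np.hypot(P[...,0]-.593,P[...,1]-.035)<.06)
        q=P[m]; print(n,len(q), q[:,2].max() if len(q) else "", np.round(cv2.minEnclosingCircle(q[:,:2].astype(np.float32)),4) if 0 else (np.r_[q.min(0),q.max(0)].round(4) if len(q) else ""))
E
```

```text
time_s: 9.95
eef_pos: [0.5945, 0.0361, 0.1458]
ee_rot: [[-0.978, -0.21, 0.0], [-0.21, 0.978, -0.0], [-0.0, -0.0, -1.0]]
force: [-0.6, -0.1, 0.2]
gripper_width: 0.0852
finger_force: 0.0
time_s: 10.75
eef_pos: [0.5967, 0.036, 0.3039]
ee_rot: [[-0.978, -0.21, 0.013], [-0.21, 0.978, -0.001], [-0.012, -0.003, -1.0]]
force: [0.2, -0.2, 1.1]
gripper_width: 0.0854
finger_force: 0.0
time_s: 11.45
eef_pos: [0.3617, 0.0364, 0.2973]
ee_rot: [[-0.978, -0.21, 0.002], [-0.21, 0.978, -0.0], [-0.002, -0.001, -1.0]]
force: [0.8, -0.1, -0.9]
gripper_width: 0.0852
finger_force: 0.0
scene 132 0.17581589298269232 [0.5648 0.0239 0.1501 0.6325 0.0451 0.1758]
scene 113 0.11402572027601005 [ 0.5499 -0.0081  0.1     0.6412  0.0741  0.114 ]
top 112 0.17411914720284086 [0.5614 0.0268 0.1528 0.6282 0.0457 0.1741]
top 112 0.1126574276497462 [ 0.5486 -0.0052  0.1     0.6354  0.0773  0.1127]
```

View pics/scene4.png

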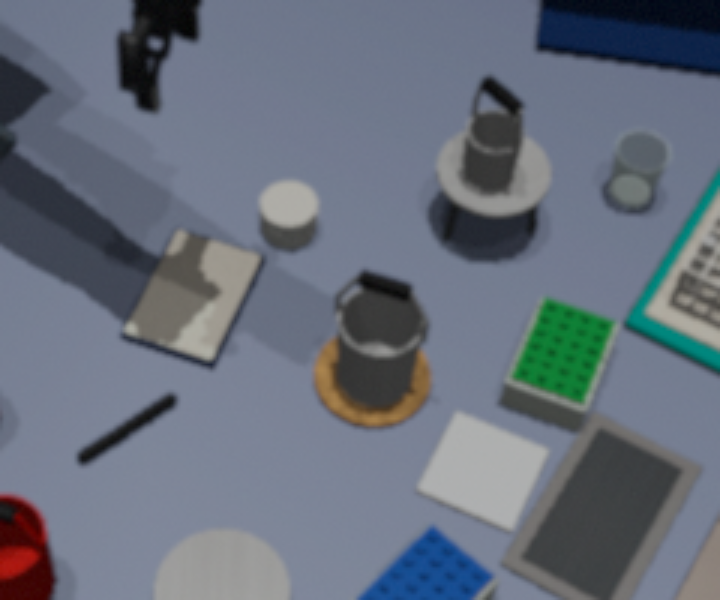

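The pail stands upright and centred on the mat (crop around (377,345)). The small pail is untouched on its tripod (crop around (493,150)), and the arm is clear.

```bash
python3 -c "
from workcell import *
print(hand_in())"
```

```text
the job is handed in; nothing more can be done
None
```

The larger pail is standing upright and released on the cork mat, centred to within a few millimetres; the smaller pail was left untouched on its tripod, and the job is handed in (no verdict came back).

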